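Load the tube block and roll its carrier home into the analyser

ROBOT

A 6-joint arm with a two-finger parallel gripper is mounted at the origin on the work surface. World frame = base frame: x ahead of the robot, y to its left, z up, the work surface at z = 0. Lengths are in mm, angles in rad, forces in N, time in s.
With the tool pointing down it reaches from about 275 to 750 mm from the base axis. Payload 10.2 kg.
Tool frame: the origin (TCP) lies between the finger pads; the fingertips stand 8 mm ahead of it and the grasp point (between the pads) lies 11 mm behind it; z points along the fingers, y is the line along which they close (so a half turn about z gives the same grasp; the last joint's range is limited). The gripper opens to 85 mm and grips with 20 to 120 N. Pads are 22 mm wide; open, the fingers measure 114 mm over their backs; the gripper's body (76 mm by 85 mm) begins 54 mm behind the grasp point. The pads swing forward as they close: fully open they stand 13 mm farther back than shut.
Start: joints at [-1.461, 0.313, 1.498, -0, 1.331, -0.223], TCP at [171.5, -496.205, 239.294] pointing down, gripper open.
Joint ranges: [-2.94, 2.94], [-0.97, 2.17], [0.19, 2.56], [-1.23, 4.37], [0.02, 3.11], [-2.88, 2.88]. Speed limits (rad/s): [2.39, 2.39, 3.01, 3.14, 3.14, 3.14].

INTERFACE

Orientations are given as a unit quaternion [w, x, y, z].
In Python, from rig import * gives the robot as it stands.
- The arm moves only by the shell command python3 -m handwheel 'ROWS' [FORCE]. ROWS is JSON, a list that holds one entry, the list of rows, each a list of 7 numbers: the shift along the world's x, y, z in mm, then the turn, a rotation vector about the world's x, y, z in degrees, then the opening, from -1 (shut) to 1 (fully open). A call has 1 to 8 rows; each row shifts and turns the commanded pose from where the row before left it; what a row does not reach is not made up. A row lasts 1/8 s, in which the tool goes at most 62.5 mm and 10.7 degrees, less where a joint would pass 70% of its speed; a pose out of reach is approached as far as the arm can. A call is refused whole if a number of a shift passes 62.5 or a number of a turn 10.7, either way. A call with a gripper value outside its range is refused whole. The fingers move at their own pace and stop on an object; FORCE is the grip in N (left out, the last holds). Time passes only in rows, so rows that do not move let the fingers close. It gives the time, the measured TCP pose, the force, the opening and the grip force at its end, in the units of the state.
- sense(): the state, without advancing time (a new reading comes with each control period).
- capture(name): name is "scene" or "top" or "wrist"; returns a dict with "image" (400x640x3 uint8, red, green, blue), "fx", "fy", "cx", "cy" (pixels), "rvec" (rotation vector, rad) and "tvec" (3), from world to camera coordinates, as OpenCV has them; the wrist camera has in their place "hand_eye" (4x4, takes a point from camera to tool coordinates, whose origin is the TCP and whose axes are the flange's). Camera axes: x right, y down, z forward; pixel columns grow to the right and rows downward; lengths in mm; the calibration is good to about 2 mm. A picture is of the moment at which its call begins: read the wrist's pose just before it. There is no depth.
- finish_job(): hands the job in; it is judged then, once.
The state is a dict: "time_s": time; "joints": joint angles; "dq": joint speeds; "tau": joint torques, N m; "eef_pos": TCP position; "ee_rot": TCP orientation; "force": force on the tool from outside, world axes, zero at the start; "wrist_torque": the same for the moment, N m; "grip_width": opening from 0.0 (shut) to 1.0 (fully open); "grip_force": force on a finger pad.
Only numpy, scipy, OpenCV 4.12 (cv2) and the standard library are available. Lean on these libraries where they do the work, as an engineer would, in place of code of your own. Each camera call takes 0.05 s, during which the arm holds its last target. There are 200 camera calls.

TASK

While the blue carrier still stands on the open part of the roller lane, take the aluminium tube block from the black mat, set it flat and square in the carrier's pocket and let go, without dropping it. Then push the carrier along the rollers, without lifting it off them or ramming it, through the sprung catches under the clear hood until it is fully home against the end stop and stays there, block still seated. Leave the bottle, the jar and the tip box standing where they are.

Things in the scene. Friction and masses are not known exactly. Their poses are not given: they have to be found in the camera images.
- lane: Fixed roller lane with loading bay. Origin on the table under its centre line; +x runs along the lane into the bay (about world -y), z up. Free steel rollers, tops z = 50 mm, 32 mm apart, x = -222 to 226. Aluminium rails: inner faces y = +-47, 10 thick, tops z = 66, x = -240 to 260. White analyser housing behind the bay: x = 265 to 505, y = +-150, 180 high.
- hood_edge (a point): Middle of the lower front edge of the fixed clear hood with blue trim over the bay; at (75, 0, 125) mm in the lane's frame, same axes. The hood covers x = 75 to 260, y = +-62 (lane's frame), underside z = 125, top z = 135, on 10 mm corner posts at x = 85 and 250, y = +-54.
- stop_face (a point): Middle of the black end stop's face at roller-top height, (250, 0, 50) mm in the lane's frame, same axes. The carrier is home when its front edge rests against it.
- catches (a point): Point midway between the two brass ball catches in the rails, (220, 0, 54) mm in the lane's frame. The balls reach in 5 mm from each rail and give under a few newtons; pushing the carrier past them takes roughly 4 to 12 N over the last 30 mm, and they then snap into its notches and hold it.
- carrier: Blue plastic carrier, loose on the rollers between the rails, about 0.25 kg. Origin: centre of its underside; +x is its front, towards the bay. Base plate 150 x 90 x 8 mm (x = +-75, y = +-45) with a notch in each long edge (x = 35 to 55) and bevelled front corners. Home: origin at x = 175 mm in the lane's frame.
- pocket (a point): Centre of the carrier's pocket floor, 8 mm above its underside; carrier's axes. Pocket 94 (x) x 62 (y) mm inside, walls 6 mm thick, rim 12 mm above this floor.
- push_plate (a point): Middle of the rear face of the carrier's upright push plate (yellow mark), at (-75, 0, 24) mm in the carrier's frame; plate 80 mm wide, 6 thick, top 38 mm above the carrier's underside. With the carrier home this face is 25 mm inside the hood, so it is reached only with a tool leaning back, away from the bay.
- block: Aluminium tube block with coloured tube caps on top, 90 (x) x 58 (y) x 40 (z) mm, about 0.4 kg, caps 3 mm more. Origin: centre of its underside. Starts on the mat, long side roughly along the lane. Grip it across its 58 mm width, fingertips at least 14 mm above its underside to clear the pocket rim. Goes in either way round.
- mat: Black rubber mat, 130 x 105 x 6 mm, fixed to the table; origin: centre of its underside. The block starts on it.
- bottle: Bystander: bottle with a blue cap, 56 mm across, 130 mm high, standing near the bay. Origin: centre of its underside.
- jar: Bystander: low jar with a white lid, 60 mm across, 75 mm high. Origin: centre of its underside.
- tipbox: Bystander: yellow tip box with a clear lid, 120 x 80 x 63 mm, beyond the lane. Origin: centre of its underside.
Things that resemble listed ones, but are neither listed nor needed, are in the scene too. Leave any red look-alike of the block alone. There is more than one size of the carrier; the one meant has the size given above.

How it is judged:
By the outcome, as a careful person would: the job done as asked, in the order asked, and still so for the second after the job is handed in, with the robot touching nothing.
It also fails if it takes over 54 s, if anything falls off the work surface, if the arm or the gripper's body presses on something with over 40 N, if the wrist force passes 120 N, or if a joint passes its speed limit or range.

## Working session

There is one attempt and no reset: what is moved stays moved. The work goes in short steps, Python scripts to look and compute and a shell command to move; the robot and the scene stay as the last step left them, time stands still between calls to the robot, and variables do not carry over. Pictures are saved under pics/ and viewed, at most 10 in all, crops included, and the job is handed in when it is done.

```bash
mkdir -p pics; ls; python3 - <<'E'
from rig import *
import cv2
for n in ("scene","top"):
    c=capture(n); cv2.imwrite(f"pics/{n}0.png",c["image"][:,:,::-1])
    print(n,{k:v for k,v in c.items() if k!="image"})
s=sense();c=capture("wrist");cv2.imwrite("pics/wrist0.png",c["image"][:,:,::-1])
print({k:v for k,v in c.items() if k!="image"});print(s)
E
```

```text
pics
scene {'fx': 374.31391416003817, 'fy': 374.31391416003817, 'cx': 321.7048994755367, 'cy': 196.09810048540425, 'rvec': array([ 1.9236482 ,  1.66048787, -0.60587034]), 'tvec': array([-148.94757945, -303.9715279 , 1453.93805708])}
top {'fx': 392.5341206467827, 'fy': 392.5341206467827, 'cx': 318.3304021774793, 'cy': 196.90063026845178, 'rvec': array([ 2.13982701, -2.18905163,  0.13373418]), 'tvec': array([  61.19241319,  501.66068939, 1065.44667277])}
{'fx': 293.35802765767846, 'fy': 293.35802765767846, 'cx': 315.87035980919444, 'cy': 197.85882893699244, 'hand_eye': array([[-3.18236837e-04, -9.66212710e-01, -2.57745799e-01,
         6.52307722e+01],
       [ 9.99999825e-01, -1.78851072e-04, -5.64232675e-04,
        -1.40808357e+00],
       [ 4.99070670e-04, -2.57745934e-01,  9.66212598e-01,
        -1.35415006e+02],
       [ 0.00000000e+00,  0.00000000e+00,  0.00000000e+00,
         1.00000000e+00]])}
{'time_s': 0.1, 'joints': array([-1.46138411e+00,  3.13397867e-01,  1.49833957e+00, -4.19694605e-06,
        1.33099107e+00, -2.23393289e-01]), 'dq': array([-1.16429965e-03,  5.85956536e-04, -2.48753392e-03,  1.58041983e-03,
       -1.61073786e-05, -1.86395681e-03]), 'tau': array([ 2.21467388e-03, -4.12899041e+01, -2.60142106e+01, -2.40067720e-04,
        2.97475577e-03, -2.86787656e-05]), 'eef_pos': array([ 171.48259626, -495.98136865,  238.79844901]), 'ee_rot': array([-5.67118566e-04,  9.86186738e-01,  1.65636337e-01,  3.03139729e-05]), 'force': array([ 0.6738235 , -0.74627662, -0.46083037]), 'wrist_torque': array([ 0.0266502 , -0.01466474,  0.02842635]), 'grip_force': 0.0, 'grip_width': 1.001155009718447}
```

View pics/scene0.png

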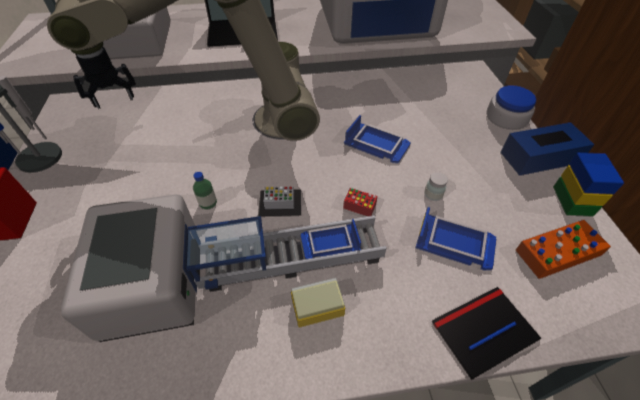

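View pics/top0.png

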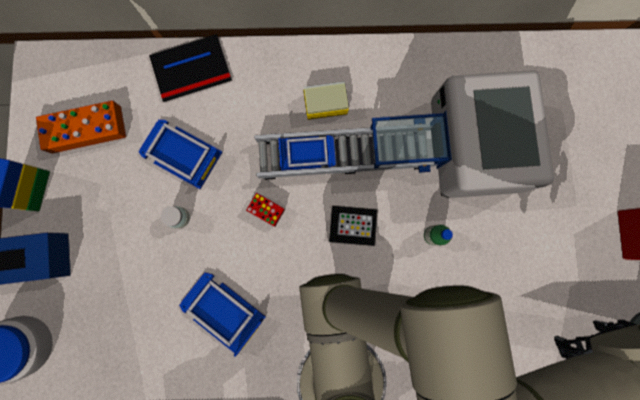

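The top view shows three blue carriers. They are at (307,152) on the lane, and at (180,152) and (222,312) on the table, which are larger and off the rollers. The one on the rollers fits. The metal block is on the black mat at (354,225), and the red look-alike is at (265,208). I'll confirm with enlarged crops.

```bash
python3 - <<'E'
import cv2
t=cv2.imread("pics/top0.png")[80:260,240:460]; cv2.imwrite("pics/topc.png",cv2.resize(t,None,fx=3.3,fy=3.3,interpolation=cv2.INTER_CUBIC))
t=cv2.imread("pics/scene0.png")[170:330,175:395]; cv2.imwrite("pics/scenec.png",cv2.resize(t,None,fx=3.5,fy=3.5,interpolation=cv2.INTER_CUBIC))
E
```

```text
(no output)
```

View pics/topc.png

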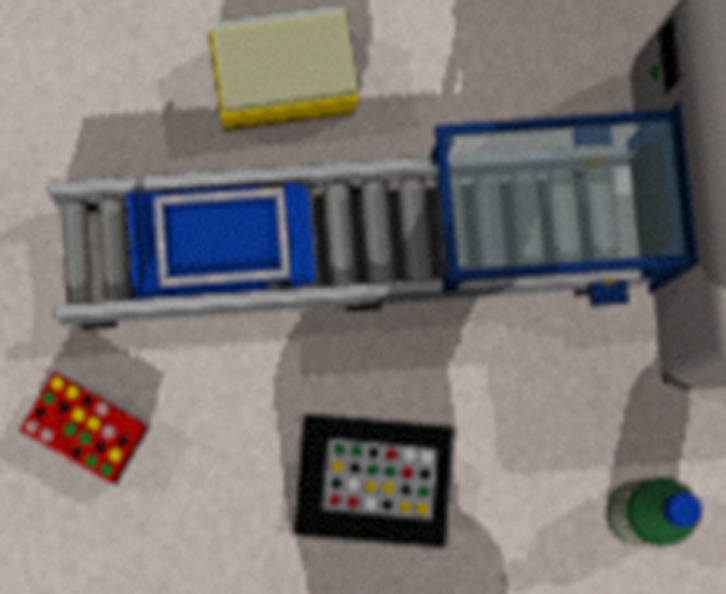

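View pics/scenec.png

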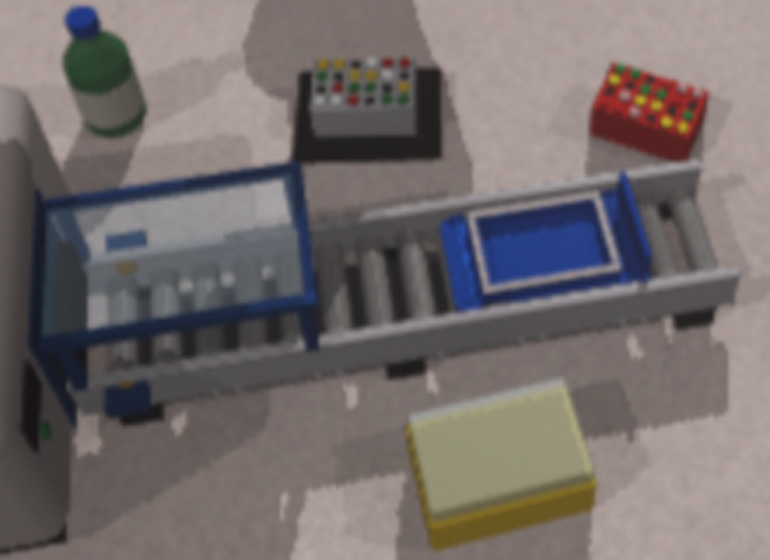

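The crops confirm both. The carrier is on the rollers, rim corners at (154,195)–(292,283) in the top crop, with its push plate on the side away from the bay. The grey block is on the mat, top corners at (325,438)–(435,520). Next I triangulate.

```bash
cat > h.py <<'E'
from rig import *
import numpy as np, cv2
from scipy.spatial.transform import Rotation as R
def cam(c,s=None):
    K=np.array([[c["fx"],0,c["cx"]],[0,c["fy"],c["cy"]],[0,0,1.]])
    if "hand_eye" in c:
        w,x,y,z=s["ee_rot"]; T=np.eye(4);T[:3,:3]=R.from_quat([x,y,z,w]).as_matrix();T[:3,3]=s["eef_pos"]
        E=np.linalg.inv(T@c["hand_eye"])[:3]
    else: E=np.c_[cv2.Rodrigues(c["rvec"])[0],c["tvec"]]
    return K@E
def tri(P1,P2,a,b):
    X=cv2.triangulatePoints(P1,P2,np.array(a,float).T,np.array(b,float).T); return (X[:3]/X[3]).T
def onz(P,uv,z):
    out=[]
    for u,v in uv:
        A=np.array([P[0]-u*P[2],P[1]-v*P[2]]); out.append(np.r_[np.linalg.solve(A[:,:2],-A[:,2]*z-A[:,3]),z])
    return np.array(out)
def wrist(name):
    s=sense();c=capture("wrist");cv2.imwrite(f"pics/{name}.png",c["image"][:,:,::-1]);P=cam(c,s);np.save(f"{name}.npy",P)
    print(name,s["eef_pos"].round(1));return P
E
python3 - <<'E'
from h import *
Pt=cam(capture("top"));Ps=cam(capture("scene"));np.save("Pt.npy",Pt);np.save("Ps.npy",Ps)
ft=lambda l:np.array(l)/3.3+[240,80]-.35
fs=lambda l:np.array(l)/3.5+[175,170]-.36
D={"block":([(325,438),(440,448),(435,520),(320,513)],[(415,106),(310,106),(312,66),(413,66)],46),
"rim":([(154,195),(289,188),(292,283),(160,288)],[(620,268),(486,296),(468,212),(602,192)],70),
"hood":([(437,127),(683,110),(692,268),(447,283)],[(313,300),(42,345),(38,198),(298,170)],135),
"mat":([(305,416),(453,428),(445,545),(297,533)],[(440,158),(294,160),(300,72),(440,70)],6),
"rail":([(52,187),(57,313)],[(737,275),(697,166)],66)}
for k,(a,b,z) in D.items():
    X=tri(Pt,Ps,ft(a),fs(b));Z=onz(Pt,ft(a),z);Y=onz(Ps,fs(b),z)
    print(k,"tri mean",X.mean(0).round(1),"top@z",Z.mean(0).round(1),"scene@z",Y.mean(0).round(1))
    print(X.round(0).tolist())
    for nm,W in(("top",Z),("scn",Y)):
        d=W[1]-W[0];print("  ",nm,W[:,:2].round(0).tolist(),"yaw01",np.degrees(np.arctan2(d[1],d[0])).round(1), end="")
        if len(W)>2:d=W[2]-W[3];print(" yaw32",np.degrees(np.arctan2(d[1],d[0])).round(1),end="")
        print()
E
```

```text
block tri mean [421.8 -47.6  40.1] top@z [421.7 -47.6  46. ] scene@z [427.2 -47.1  46. ]
[[457.0, -4.0, 46.0], [447.0, -95.0, 50.0], [388.0, -92.0, 35.0], [396.0, 1.0, 29.0]]
   top [[457.0, -3.0], [447.0, -98.0], [388.0, -92.0], [395.0, 3.0]] yaw01 -96.3 yaw32 -94.8
   scn [[457.0, -4.0], [444.0, -93.0], [398.0, -90.0], [411.0, -1.0]] yaw01 -98.3 yaw32 -98.3
rim tri mean [623.   78.6  66.6] top@z [622.1  76.8  70. ] scene@z [625.6  80.4  70. ]
[[659.0, 133.0, 72.0], [665.0, 26.0, 66.0], [585.0, 24.0, 63.0], [583.0, 132.0, 65.0]]
   top [[660.0, 134.0], [663.0, 22.0], [583.0, 22.0], [582.0, 130.0]] yaw01 -88.2 yaw32 -89.1
   scn [[658.0, 133.0], [668.0, 29.0], [590.0, 26.0], [586.0, 133.0]] yaw01 -84.7 yaw32 -88.0
hood tri mean [ 634.9 -189.4  131.4] top@z [ 634.2 -189.9  135. ] scene@z [ 638.1 -187.8  135. ]
[[692.0, -93.0, 134.0], [701.0, -280.0, 137.0], [576.0, -287.0, 132.0], [570.0, -98.0, 122.0]]
   top [[692.0, -93.0], [702.0, -286.0], [576.0, -285.0], [568.0, -96.0]] yaw01 -87.2 yaw32 -87.7
   scn [[693.0, -93.0], [702.0, -274.0], [578.0, -287.0], [580.0, -98.0]] yaw01 -87.3 yaw32 -90.6
mat tri mean [423.3 -46.3   2.7] top@z [423.  -47.3   6. ] scene@z [426.3 -45.    6. ]
[[480.0, 12.0, -0.0], [467.0, -115.0, 4.0], [367.0, -104.0, 5.0], [380.0, 22.0, 2.0]]
   top [[480.0, 11.0], [466.0, -116.0], [367.0, -105.0], [380.0, 21.0]] yaw01 -95.9 yaw32 -95.9
   scn [[485.0, 13.0], [469.0, -113.0], [368.0, -104.0], [384.0, 24.0]] yaw01 -97.3 yaw32 -97.2
rail tri mean [618.  218.6  60. ] top@z [616.5 216.8  66. ] scene@z [622.  217.8  66. ]
[[671.0, 221.0, 61.0], [565.0, 216.0, 60.0]]
   top [[670.0, 219.0], [563.0, 215.0]] yaw01 -178.0
   scn [[675.0, 221.0], [569.0, 215.0]] yaw01 -177.0
```

```bash
python3 -m handwheel '[[[31,56,0,0,0,8,1],[31,56,0,0,0,8,1],[31,56,0,0,0,8,1],[31,56,0,0,0,8,1],[31,56,0,0,0,8,1],[31,56,0,0,0,8,1],[31,56,0,0,0,8,1],[33,56,0,0,0,8.6,1]]]' 40; python3 - <<'E'
from h import *
wrist("w1")
E
```

```text
time_s: 1.25
eef_pos: [415.8, -57.6, 239.6]
ee_rot: [0.0, 0.743, 0.669, 0.0]
force: [0.5, -0.9, -0.1]
grip_width: 1.004
grip_force: 0.0
w1 [415.8 -57.6 239.6]
```

View pics/w1.png

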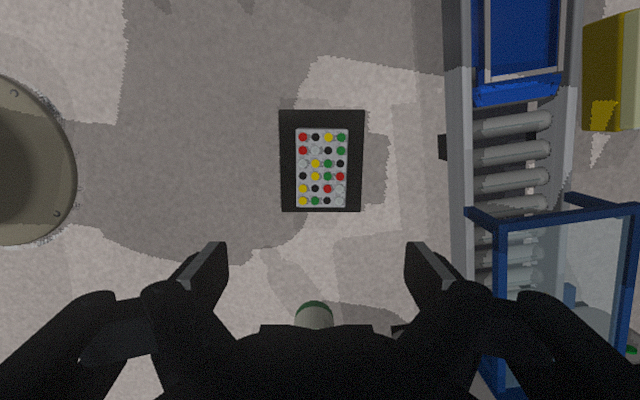

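The wrist view shows the block centred at (321,167) on the mat, grip axis already across its width, with the lane to the right. Next come two settled views with a baseline that shows block and carrier together.

```bash
python3 -m handwheel '[[[25,0,15,0,0,0,1],[25,0,15,0,0,0,1],[10,0,10,0,0,0,1],[0,0,0,0,0,0,1],[0,0,0,0,0,0,1]]]'; python3 -c "
from h import *
wrist('w2')"; python3 -m handwheel '[[[-20,60,0,0,0,0,1],[-10,60,0,0,0,0,1],[0,0,0,0,0,0,1],[0,0,0,0,0,0,1]]]'; python3 -c "
from h import *
wrist('w3')
a=cv2.imread('pics/w2.png')[0:230,120:520];b=cv2.imread('pics/w3.png')[100:400,120:520]
f=lambda i:cv2.resize(i,None,fx=2,fy=2,interpolation=cv2.INTER_CUBIC)
cv2.imwrite('pics/w2c.png',f(a));cv2.imwrite('pics/w3c.png',f(b))"
```

```text
time_s: 1.92
eef_pos: [474.6, -59.6, 278.8]
ee_rot: [-0.0, 0.745, 0.667, -0.0]
force: [-0.3, -0.7, 0.0]
grip_width: 0.997
grip_force: 0.0
w2 [474.6 -59.6 278.8]
time_s: 2.48
eef_pos: [445.2, 59.3, 279.2]
ee_rot: [0.0, 0.745, 0.667, -0.0]
force: [0.0, 0.3, -0.8]
grip_width: 0.999
grip_force: 0.0
w3 [445.2  59.3 279.2]
```

View pics/w2c.png

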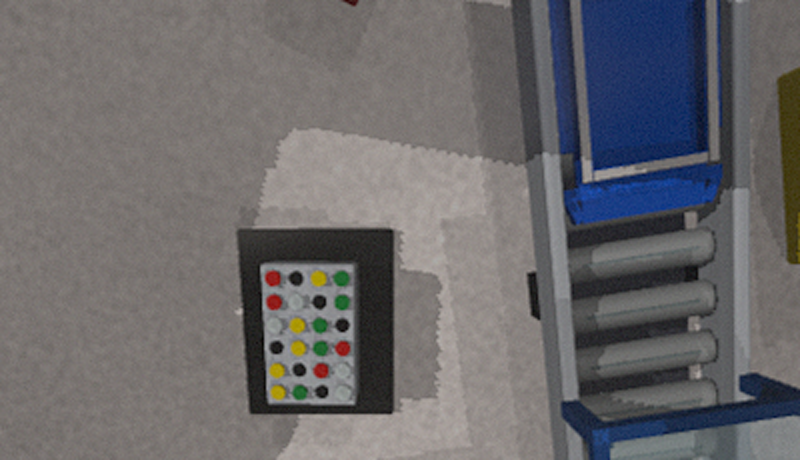

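View pics/w3c.png

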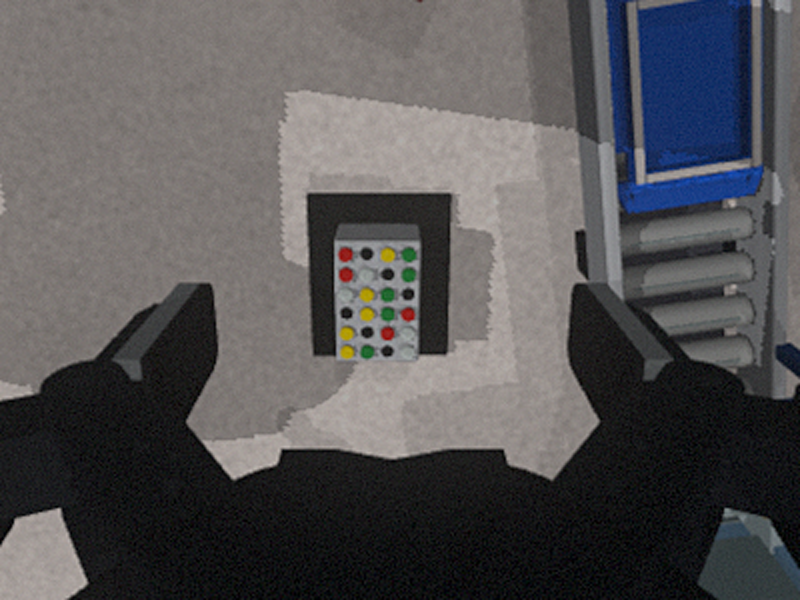

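The block top corners are (261,264)–(356,405) in crop w2 and (336,241)–(417,360) in w3. The front rim corners are (584,180),(717,158) in w2 and (636,182),(757,160) in w3.

```bash
python3 - <<'E'
from h import *
P2,P3=np.load("w2.npy"),np.load("w3.npy")
f2=lambda l:np.array(l)/2.+[120,0]-.25
f3=lambda l:np.array(l)/2.+[120,100]-.25
B2=f2([(261,264),(356,263),(356,405),(267,405)]);B3=f3([(336,241),(418,241),(417,360),(337,360)])
R2=f2([(584,180),(717,158)]);R3=f3([(636,182),(757,160)])
M2=f2([(238,230),(393,230),(393,413),(250,413)]);M3=f3([(307,194),(451,194),(447,354),(314,354)])
for n,a,b,z in(("block",B2,B3,46),("rim",R2,R3,70),("mat",M2,M3,6)):
    X=tri(P2,P3,a,b);print(n,"tri",X.mean(0).round(1),X.round(0).tolist())
    for P,u in((P2,a),(P3,b)):
        W=onz(P,u,z);d=W[1]-W[0];y=[np.degrees(np.arctan2(d[1],d[0]))]
        if len(W)>2:
            e=W[1]-W[2];g=W[0]-W[3];y+=[np.degrees(np.arctan2(q[1],q[0])) for q in(e,g)]
        print("  @z",W[:,:2].round(1).tolist(),W.mean(0)[:2].round(1),"yaw",np.round(y,1))
E
```

```text
block tri [422.5 -46.9  43.7] [[400.0, 1.0, 47.0], [456.0, -5.0, 45.0], [445.0, -96.0, 40.0], [388.0, -88.0, 43.0]]
  @z [[399.6, 1.4], [457.6, -4.5], [446.1, -94.1], [388.4, -87.7]] [422.9 -46.3] yaw [-5.8 82.7 82.8]
  @z [[400.6, 1.3], [454.7, -4.7], [445.3, -92.5], [389.4, -86.3]] [422.5 -45.5] yaw [-6.3 83.9 82.7]
rim tri [627.9  28.5  66.1] [[590.0, 27.0, 69.0], [666.0, 30.0, 63.0]]
  @z [[590.0, 26.7], [662.7, 30.0]] [626.4  28.3] yaw [2.6]
  @z [[589.1, 26.7], [661.0, 32.3]] [625.1  29.5] yaw [4.5]
mat tri [423.5 -44.9   3.4] [[378.0, 25.0, 2.0], [482.0, 13.0, 2.0], [468.0, -114.0, 4.0], [365.0, -103.0, 5.0]]
  @z [[379.1, 24.5], [482.3, 13.0], [468.2, -114.0], [365.1, -102.6]] [423.7 -44.8] yaw [-6.4 83.7 83.7]
  @z [[379.1, 25.6], [482.2, 14.2], [468.2, -113.5], [365.5, -102.1]] [423.7 -44. ] yaw [-6.3 83.8 83.9]
```

```bash
python3 -m handwheel '[[[-11,-52,-40,0,0,0,1],[-11.5,-53,-50,0,0,0,1],[0,0,-50,0,0,0,1],[0,0,-50,0,0,0,1],[0,0,-30,0,0,0,1],[0,0,-19,0,0,0,1],[0,0,-10,0,0,0,1],[0,0,0,0,0,0,1]]]'; python3 -m handwheel '[[[0,0,0,0,0,0,-0.2],[0,0,0,0,0,0,-0.2],[0,0,0,0,0,0,-1],[0,0,0,0,0,0,-1],[0,0,0,0,0,0,-1]]]' 50
```

```text
time_s: 3.52
eef_pos: [425.2, -34.6, 40.1]
ee_rot: [-0.0, 0.745, 0.667, -0.0]
force: [-0.0, 0.1, -0.0]
grip_width: 1.001
grip_force: 0.0
time_s: 4.15
eef_pos: [425.6, -34.3, 41.3]
ee_rot: [0.001, 0.745, 0.667, 0.0]
force: [-1.7, -0.3, 6.3]
grip_width: 0.663
grip_force: 52.7
```

The joint speed cap clipped that move, leaving the grip off-centre and high. I'll reopen and centre it.

```bash
python3 -m handwheel '[[[0,0,0,0,0,0,1],[0,0,0,0,0,0,1],[0,0,0,0,0,0,1],[-1,-6,-5,0,0,0,1],[-1,-6,-5,0,0,0,1],[0,0,0,0,0,0,1],[0,0,0,0,0,0,1]]]'; python3 -m handwheel '[[[0,0,0,0,0,0,0],[0,0,0,0,0,0,-1],[0,0,0,0,0,0,-1],[0,0,0,0,0,0,-1],[0,0,0,0,0,0,-1]]]' 50
```

```text
time_s: 5.03
eef_pos: [423.2, -46.1, 30.3]
ee_rot: [-0.0, 0.745, 0.667, -0.0]
force: [0.7, -0.6, -0.0]
grip_width: 0.999
grip_force: 0.0
time_s: 5.65
eef_pos: [423.5, -46.0, 30.7]
ee_rot: [0.0, 0.745, 0.667, 0.0]
force: [-0.5, -0.1, 5.6]
grip_width: 0.663
grip_force: 54.1
```

```bash
python3 -m handwheel '[[[0,0,10,0,0,0,-1],[0,0,25,0,0,0,-1],[0,0,30,0,0,0,-1],[0,0,35,0,0,0,-1],[20,10,25,0,0,2,-1],[30,15,15,0,0,3,-1],[30,20,10,0,0,3,-1],[30,20,0,0,0,0.8,-1]]]';python3 -m handwheel '[[[20,15,0,0,0,0,-1],[7,6,0,0,0,0,-1],[0,0,0,0,0,0,-1],[0,0,0,0,0,0,-1],[0,0,0,0,0,0,-1]]]'; python3 -c "
from h import *
wrist('w4');print(sense()['ee_rot'])
Image=cv2.imread('pics/w4.png');c=capture('top');cv2.imwrite('pics/t4.png',c['image'][:,:,::-1])"
```

```text
time_s: 6.65
eef_pos: [534.1, 19.7, 181.2]
ee_rot: [0.0, 0.691, 0.722, 0.0]
force: [1.1, -1.2, -4.2]
grip_width: 0.664
grip_force: 55.7
time_s: 7.28
eef_pos: [559.9, 39.5, 180.5]
ee_rot: [-0.0, 0.692, 0.722, -0.0]
force: [-0.2, -0.5, -4.7]
grip_width: 0.665
grip_force: 55.6
w4 [559.9  39.5 180.5]
[ 1.46661817e-05  6.91931036e-01  7.21963600e-01 -2.73883353e-05]
```

View pics/w4.png

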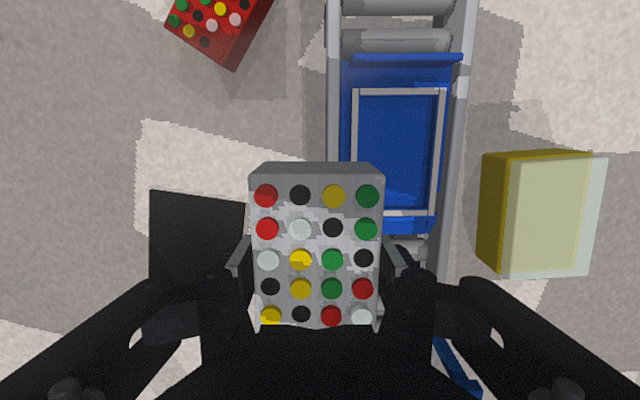

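The wrist view shows the block level in the grip. The pocket rim's outer corners are near (352,89), (446,88) and (437,214), and the fourth is hidden. I'll fit the rim strips at sub-pixel level.

```bash
python3 - <<'E'
from h import *
im=cv2.imread("pics/w4.png").astype(float);P=np.load("w4.npy");r=im[:,:,2]
def cent(line,base,half):
    w=np.clip(line-60,0,None);i=np.arange(len(w));s=w.sum()
    return base+(w*i).sum()/s if s>100 else None
def strip(kind,rng,c0,c1,h=7):
    pts=[]
    n=len(rng)
    for k,t in enumerate(rng):
        m=int(round(c0+(c1-c0)*k/(n-1)))
        l=r[t,m-h:m+h+1] if kind=="v" else r[m-h:m+h+1,t]
        c=cent(l,m-h,h)
        if c is not None: pts.append((c,t) if kind=="v" else (t,c))
    return np.array(pts)
S={"left":strip("v",range(100,156),355,355),"right":strip("v",range(98,206),442,434),
"back":strip("h",range(364,432),92,91),"front":strip("h",range(390,428),212,211)}
L={}
for k,p in S.items():
    W=onz(P,p,70)[:,:2];vx,vy,x,y=cv2.fitLine(W.astype(np.float32),cv2.DIST_HUBER,0,.01,.01).ravel()
    d=np.array([vx,vy]);L[k]=(np.array([x,y]),d)
    print(k,len(p),p[0].round(1),p[-1].round(1),"mid",[round(float(x),1),round(float(y),1)],"yaw",np.degrees(np.arctan2(vy,vx)).round(2))
def X(a,b):
    t=np.linalg.solve(np.c_[L[a][1],-L[b][1]],L[b][0]-L[a][0]);return L[a][0]+t[0]*L[a][1]
Q=[X("left","back"),X("right","back"),X("right","front"),X("left","front")]
print(np.round(Q,1).tolist(),"centre",np.mean(Q,0).round(2),[np.linalg.norm(Q[i]-Q[(i+1)%4]).round(1) for i in range(4)])
# block: top face edges in w4, z = underside unknown -> report at z=TCP+15.5
u=onz(P,[(249,175),(385,175)],180.5-24.5+40);print("block back edge corners",u.round(1).tolist())
E
```

```text
left 56 [354.8 100. ] [353.6 155. ] mid [588.2, 102.3] yaw -87.16
right 108 [441.9  98. ] [432. 205.] mid [658.2, 89.9] yaw -86.93
back 68 [364.  91.] [431.   90.5] mid [616.1, 130.4] yaw 2.7
front 38 [390.  212.7] [427. 212.] mid [641.8, 30.5] yaw 3.17
[[586.9000244140625, 129.0], [656.0, 132.3000030517578], [661.4000244140625, 31.600000381469727], [591.9000244140625, 27.700000762939453]] centre [624.03  80.16] [np.float32(69.1), np.float32(100.9), np.float32(69.5), np.float32(101.4)]
block back edge corners [[530.1, 82.6, 196.0], [586.4, 84.9, 196.0]]
```

```bash
python3 -m handwheel '[[[20,13,0,0,0,0.5,-1],[25,16,0,0,0,0,-1],[14,9,-10,0,0,0,-1],[4.6,2.9,-25,0,0,0,-1],[0,0,-25,0,0,0,-1],[0,0,-14,0,0,0,-1],[0,0,-5,0,0,0,-1],[0,0,0,0,0,0,-1]]]';python3 -m handwheel '[[[0,0,0,0,0,0,-1],[0,0,0,0,0,0,-1]]]'; python3 -c "
from h import *
wrist('w5')
b=cv2.imread('pics/w5.png')[0:300,160:500]
cv2.imwrite('pics/w5c.png',cv2.resize(b,None,fx=2,fy=2,interpolation=cv2.INTER_CUBIC))"
```

```text
time_s: 8.38
eef_pos: [624.1, 80.7, 101.9]
ee_rot: [0.0, 0.689, 0.725, 0.0]
force: [0.7, -0.1, -4.1]
grip_width: 0.669
grip_force: 55.7
time_s: 8.62
eef_pos: [624.1, 80.8, 102.0]
ee_rot: [0.0, 0.689, 0.725, 0.0]
force: [0.4, -0.5, -4.1]
grip_width: 0.67
grip_force: 55.7
w5 [624.1  80.8 102. ]
```

View pics/w5c.png

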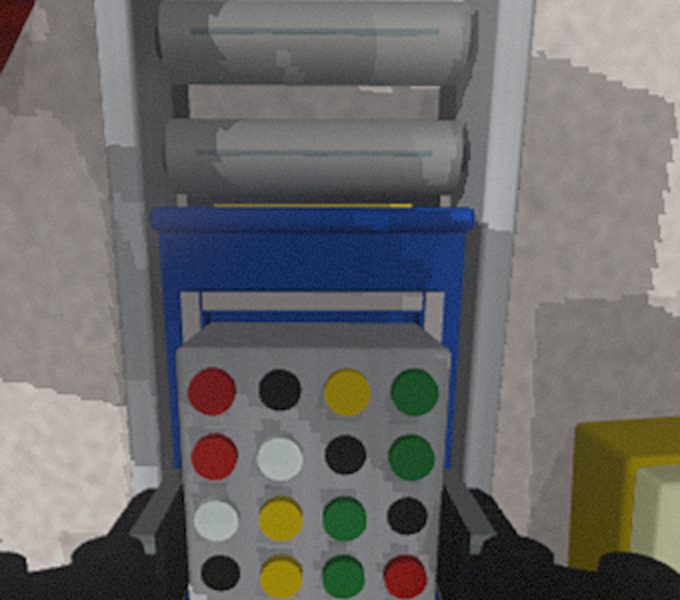

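The block is centred laterally over the pocket (rim 181–443 and block edge 177–449, both centred near 312). The rear gap shows at rows 311–323, so I check that along the lane.

```bash
python3 - <<'E'
from h import *
P=np.load("w5.npy");f=lambda l:np.array(l)/2.+[160,0]-.25
print(onz(P,f([(312,323)]),77.5),onz(P,f([(312,350)]),117.5),"rim outer/inner",onz(P,f([(312,292),(312,311)]),70))
E
```

```text
[[621.5324809  125.30837456  77.5       ]] [[621.51618605 125.18652145 117.5       ]] rim outer/inner [[621.1397885  133.0249219   70.        ]
 [621.41397006 127.69457951  70.        ]]
```

```bash
python3 -m handwheel '[[[0,0.3,-4,0,0,0,-1],[0,0,-4,0,0,0,-1],[0,0,-4,0,0,0,-1],[0,0,-4,0,0,0,-1],[0,0,-1,0,0,0,-1],[0,0,0,0,0,0,-1],[0,0,0,0,0,0,-1]]]'
```

```text
time_s: 9.55
eef_pos: [624.0, 81.1, 84.5]
ee_rot: [0.0, 0.689, 0.725, 0.0]
force: [0.5, 0.2, -4.7]
grip_width: 0.666
grip_force: 55.7
```

```bash
python3 -m handwheel '[[[0,0,-1,0,0,0,-1],[0,0,0,0,0,0,-1]]]';python3 -m handwheel '[[[0,0,-1,0,0,0,-1],[0,0,0,0,0,0,-1]]]';python3 -m handwheel '[[[0,0,-0.8,0,0,0,-1],[0,0,0,0,0,0,-1]]]'
```

```text
time_s: 9.8
eef_pos: [623.8, 81.2, 83.3]
ee_rot: [-0.0, 0.689, 0.725, -0.0]
force: [0.3, -0.7, -4.6]
grip_width: 0.669
grip_force: 55.7
time_s: 10.05
eef_pos: [624.0, 81.1, 82.8]
ee_rot: [0.0, 0.689, 0.725, 0.0]
force: [-1.8, -0.2, 0.1]
grip_width: 0.662
grip_force: 56.2
time_s: 10.3
eef_pos: [624.0, 81.1, 82.7]
ee_rot: [0.0, 0.689, 0.725, 0.0]
force: [-4.7, -0.2, 7.2]
grip_width: 0.666
grip_force: 57.2
```

```bash
python3 -m handwheel '[[[0,0,0.4,0,0,0,0.5],[0,0,0,0,0,0,0.6],[0,0,0,0,0,0,1],[0,0,0,0,0,0,1],[0,0,15,0,0,0,1],[0,0,30,0,0,0,1],[0,0,40,0,0,0,1],[0,0,30,0,0,0,1]]]';python3 -m handwheel '[[[0,0,0,0,0,0,1],[0,0,0,0,0,0,1]]]'; python3 -c "
from h import *
wrist('w6')
b=cv2.imread('pics/w6.png')[0:300,120:520];c=cv2.imread('pics/w6.png')
c=capture('scene')['image'][:,:,::-1][215:275,255:375]
b=cv2.resize(b,None,fx=1.5,fy=1.5,interpolation=cv2.INTER_CUBIC)
c=cv2.resize(c,(200,100))
b[-100:,-200:]=c
cv2.imwrite('pics/w6c.png',b)"
```

```text
time_s: 11.3
eef_pos: [624.2, 81.2, 200.0]
ee_rot: [0.001, 0.689, 0.725, 0.001]
force: [-0.4, -0.5, 0.5]
grip_width: 1.003
grip_force: 0.0
time_s: 11.55
eef_pos: [623.5, 81.2, 196.5]
ee_rot: [-0.0, 0.689, 0.725, -0.0]
force: [-0.4, 0.2, 0.0]
grip_width: 1.0
grip_force: 0.0
w6 [623.5  81.2 196.5]
```

View pics/w6c.png

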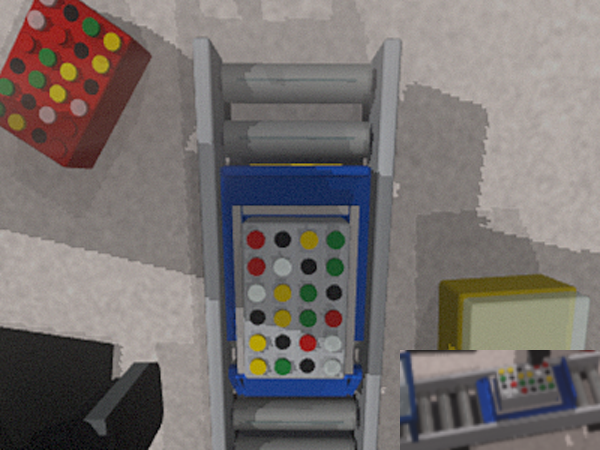

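The block sits flat and square in the pocket, rim gap even all round, and both look-alikes are untouched. Next I close the fingers, lean back and go behind the push plate.

```bash
python3 -m handwheel '[[[0,20,10,0,0,0,-1],[0,20,0,-8,0,0,-1],[-1,20,0,-10,0,0,-1],[-1,20,0,-10,0,0,-1],[-1,20,0,-10,0,0,-1],[-1,17,0,-10,0,0,-1],[0,0,0,-2,0,0,-1],[0,0,0,0,0,0,-1]]]' 30;python3 -m handwheel '[[[0,0,0,0,0,0,-1],[0,0,0,0,0,0,-1]]]'; python3 -c "
from h import *
s=sense();print(s['joints'].round(2),s['ee_rot'])
w,x,y,z=s['ee_rot'];print(R.from_quat([x,y,z,w]).as_matrix().round(3))"
```

```text
time_s: 12.65
eef_pos: [619.8, 198.6, 206.8]
ee_rot: [0.291, 0.624, 0.658, -0.306]
force: [0.8, 0.1, 0.1]
grip_width: 0.001
grip_force: 0.0
time_s: 12.9
eef_pos: [620.2, 197.2, 208.0]
ee_rot: [0.291, 0.625, 0.657, -0.306]
force: [-0.1, 0.4, 0.1]
grip_width: -0.001
grip_force: 0.0
[ 0.4   0.88  0.88 -0.8   1.74  0.36] [ 0.29081544  0.62499138  0.65674215 -0.30578082]
[[-0.05   0.999 -0.   ]
 [ 0.643  0.032 -0.765]
 [-0.764 -0.038 -0.644]]
```

```bash
python3 -m handwheel '[[[-1,0,-25,0,0,0,-1],[-1,0,-30,0,0,0,-1],[0,0,-30,0,0,0,-1],[0,0,-25,0,0,0,-1],[0,0,-15,0,0,0,-1],[0,0,-8,0,0,0,-1],[0,0,0,0,0,0,-1],[0,0,0,0,0,0,-1]]]'
```

```text
time_s: 13.9
eef_pos: [618.3, 198.3, 74.9]
ee_rot: [0.291, 0.624, 0.657, -0.306]
force: [0.5, 0.1, 0.3]
grip_width: 0.005
grip_force: 0.0
```

Now approach the plate slowly.

```bash
python3 -m handwheel '[[[0,-6,0,0,0,0,-1],[0,-6,0,0,0,0,-1],[0,-5,0,0,0,0,-1],[0,-4,0,0,0,0,-1],[0,-3,0,0,0,0,-1],[0,-3,0,0,0,0,-1],[0,-3,0,0,0,0,-1],[0,-3,0,0,0,0,-1]]]';python3 -m handwheel '[[[0.2,-4,0,0,0,0,-1],[0.2,-5,0,0,0,0,-1],[0.2,-5,0,0,0,0,-1],[0.3,-5,0,0,0,0,-1],[0.3,-5,0,0,0,0,-1],[0.3,-5,0,0,0,0,-1],[0.3,-5,0,0,0,0,-1],[0.3,-5,0,0,0,0,-1]]]'
```

```text
time_s: 14.9
eef_pos: [617.9, 165.0, 73.9]
ee_rot: [0.291, 0.624, 0.657, -0.306]
force: [-0.2, -0.4, -0.3]
grip_width: -0.006
grip_force: 0.0
time_s: 15.9
eef_pos: [620.0, 125.8, 73.9]
ee_rot: [0.291, 0.624, 0.657, -0.307]
force: [-1.4, 1.1, 0.0]
grip_width: -0.002
grip_force: 0.4
```

```bash
for i in 1; do python3 -m handwheel '[[[0.3,-6,0,0,0,0,-1],[0.3,-6,0,0,0,0,-1],[0.3,-6,0,0,0,0,-1],[0.3,-6,0,0,0,0,-1],[0.3,-6,0,0,0,0,-1],[0.3,-6,0,0,0,0,-1],[0.3,-6,0,0,0,0,-1],[0.3,-6,0,0,0,0,-1]]]'; done; python3 - <<'E'
from h import *
im=capture("top")["image"].astype(int);P=np.load("Pt.npy");r,g,b=im[...,0],im[...,1],im[...,2]
m=((b>90)&(b-r>70)&(b-g>40));m[:120]=0;m[185:]=0;m[:,:255]=0
xs=np.where(m[130:165].sum(0)>3)[0];print(xs)
print(onz(P,[(xs[0],150)],70))
E
```

```text
time_s: 16.9
eef_pos: [622.4, 77.7, 73.9]
ee_rot: [0.291, 0.624, 0.657, -0.307]
force: [-0.5, 0.8, 0.6]
grip_width: 0.002
grip_force: 0.4
[311 312 313 314 315 316 317 318 319 359 360 361 362 363 364 365 366 374
 375 376 377]
[[627.05781751  67.08688683  70.        ]]
```

```bash
python3 -m handwheel '[[[0.3,-6,0,0,0,0,-1],[0.3,-6,0,0,0,0,-1],[0.3,-6,0,0,0,0,-1],[0.3,-6,0,0,0,0,-1],[0.3,-6,0,0,0,0,-1],[0.3,-6,0,0,0,0,-1],[0.3,-6,0,0,0,0,-1],[0.3,-6,0,0,0,0,-1]]]'; python3 -m handwheel '[[[0.3,-6,0,0,0,0,-1],[0.3,-6,0,0,0,0,-1],[0.3,-6,0,0,0,0,-1],[0.3,-6,0,0,0,0,-1],[0.3,-6,0,0,0,0,-1],[0.3,-6,0,0,0,0,-1],[0.3,-5,0,0,0,0,-1],[0.3,-4,0,0,0,0,-1]]]'; python3 -m handwheel '[[[0.2,-4,0,0,0,0,-1],[0.2,-4,0,0,0,0,-1],[0.2,-4,0,0,0,0,-1],[0.2,-4,0,0,0,0,-1],[0.1,-3,0,0,0,0,-1],[0.1,-3,0,0,0,0,-1],[0.1,-3,0,0,0,0,-1],[0.1,-3,0,0,0,0,-1]]]'
```

```text
time_s: 17.95
eef_pos: [624.8, 29.7, 74.0]
ee_rot: [0.291, 0.624, 0.657, -0.306]
force: [-1.4, 1.0, 1.0]
grip_width: -0.001
grip_force: 0.5
time_s: 18.95
eef_pos: [627.2, -15.2, 73.9]
ee_rot: [0.291, 0.624, 0.657, -0.307]
force: [0.1, 0.5, -0.0]
grip_width: -0.0
grip_force: 0.3
time_s: 19.95
eef_pos: [628.5, -43.0, 74.0]
ee_rot: [0.291, 0.624, 0.657, -0.306]
force: [0.6, 0.4, -0.8]
grip_width: 0.001
grip_force: 0.3
```

```bash
python3 -m handwheel '[[[0.2,-3,0,0,0,0,-1],[0.2,-3,0,0,0,0,-1],[0.2,-3,0,0,0,0,-1],[0.2,-3,0,0,0,0,-1],[0.2,-3,0,0,0,0,-1],[0.2,-3,0,0,0,0,-1],[0.2,-3,0,0,0,0,-1],[0.2,-3,0,0,0,0,-1]]]'; python3 -m handwheel '[[[0.1,-3,0,0,0,0,-1],[0.1,-3,0,0,0,0,-1],[0.1,-3,0,0,0,0,-1],[0.1,-2,0,0,0,0,-1],[0.1,-2,0,0,0,0,-1],[0,-2,0,0,0,0,-1],[0,-2,0,0,0,0,-1],[0,-2,0,0,0,0,-1]]]'
```

```text
time_s: 20.95
eef_pos: [630.0, -67.1, 74.0]
ee_rot: [0.291, 0.624, 0.657, -0.306]
force: [-0.5, 0.9, -0.2]
grip_width: -0.001
grip_force: 0.4
time_s: 21.95
eef_pos: [630.7, -85.5, 73.9]
ee_rot: [0.291, 0.624, 0.657, -0.306]
force: [1.2, 5.7, 0.1]
grip_width: 0.001
grip_force: 2.7
```

```bash
python3 -m handwheel '[[[0,-2,0,0,0,0,-1],[0,-2,0,0,0,0,-1],[0,-2,0,0,0,0,-1],[0,-2,0,0,0,0,-1],[0,-1.5,0,0,0,0,-1],[0,-1.5,0,0,0,0,-1]]]'; python3 -m handwheel '[[[0,-1.5,0,0,0,0,-1],[0,-1.5,0,0,0,0,-1],[0,-1.5,0,0,0,0,-1],[0,-1.5,0,0,0,0,-1]]]'
```

```text
time_s: 22.7
eef_pos: [630.5, -97.0, 74.0]
ee_rot: [0.291, 0.624, 0.657, -0.306]
force: [1.5, 3.1, 0.3]
grip_width: -0.0
grip_force: 1.5
time_s: 23.2
eef_pos: [630.3, -103.2, 74.0]
ee_rot: [0.291, 0.624, 0.657, -0.307]
force: [-0.4, 0.5, 0.6]
grip_width: 0.002
grip_force: 0.1
```

```bash
python3 -m handwheel '[[[0,-1,0,0,0,0,-1],[0,-1,0,0,0,0,-1],[0,-1,0,0,0,0,-1],[0,0,0,0,0,0,-1]]]'; python3 -m handwheel '[[[0,-1,0,0,0,0,-1],[0,-1,0,0,0,0,-1],[0,0,0,0,0,0,-1]]]'
```

```text
time_s: 23.7
eef_pos: [630.5, -106.0, 74.0]
ee_rot: [0.291, 0.624, 0.657, -0.307]
force: [-0.3, -0.1, -0.1]
grip_width: 0.001
grip_force: 0.0
time_s: 24.08
eef_pos: [630.5, -107.6, 73.9]
ee_rot: [0.291, 0.624, 0.657, -0.306]
force: [-0.1, 2.7, 0.4]
grip_width: -0.0
grip_force: 1.2
```

```bash
python3 -m handwheel '[[[0,-0.7,0,0,0,0,-1],[0,0,0,0,0,0,-1]]]'; python3 -m handwheel '[[[0,-0.7,0,0,0,0,-1],[0,0,0,0,0,0,-1]]]'
```

```text
time_s: 24.32
eef_pos: [630.6, -107.8, 73.9]
ee_rot: [0.291, 0.624, 0.658, -0.306]
force: [0.3, 7.3, 1.1]
grip_width: -0.0
grip_force: 3.3
time_s: 24.58
eef_pos: [630.8, -108.0, 73.9]
ee_rot: [0.291, 0.624, 0.658, -0.306]
force: [-1.3, 10.3, 1.9]
grip_width: -0.002
grip_force: 5.1
```

```bash
python3 -m handwheel '[[[0,-1,0,0,0,0,-1],[0,0,0,0,0,0,-1]]]'; python3 -m handwheel '[[[0,-1,0,0,0,0,-1],[0,0,0,0,0,0,-1],[0,0,0,0,0,0,-1]]]'
```

```text
time_s: 24.82
eef_pos: [631.1, -108.1, 73.9]
ee_rot: [0.291, 0.624, 0.658, -0.305]
force: [0.0, 15.4, 3.0]
grip_width: 0.002
grip_force: 7.7
time_s: 25.2
eef_pos: [631.4, -108.3, 73.9]
ee_rot: [0.291, 0.624, 0.659, -0.304]
force: [0.7, 20.7, 3.0]
grip_width: -0.001
grip_force: 10.4
```

Firm against the stop: 20 N with no travel. I'll back off and check.

```bash
python3 -m handwheel '[[[0,3,0,0,0,0,-1],[0,5,0,0,0,0,-1],[0,15,0,0,0,0,-1],[0,25,0,0,0,0,-1],[0,30,5,0,0,0,-1],[0,30,20,0,0,0,-1],[0,30,30,0,0,0,-1],[0,20,40,0,0,0,-1]]]';python3 -m handwheel '[[[0,0,40,0,0,0,-1],[0,0,0,0,0,0,-1],[0,0,0,0,0,0,-1]]]'; python3 - <<'E'
from h import *
c=capture("top")["image"];cv2.imwrite("pics/t9.png",c[:,:,::-1]);im=c.astype(int)
P=np.load("Pt.npy");Ps=np.load("Ps.npy")
# predicted pixels of pieces if home: rear plate top edge, block caps
a=np.array([624.,81.]);d=np.array([.045,-.999])
home=a+d*277
pr=lambda P,X:((lambda q:(q[:2]/q[2]).round(1))(P@np.r_[X,1]))
print("pred rear plate",pr(P,np.r_[home-75*d,88]),"front of pocket",pr(P,np.r_[home+53*d,70]),"block ctr",pr(P,np.r_[home,101]))
for r in (135,140,145): print([tuple(int(v) for v in im[r,x]) for x in range(374,444,3)])
s=capture("scene")["image"];cv2.imwrite("pics/s9.png",s[:,:,::-1])
g=cv2.absdiff(c[:,:,::-1],cv2.imread("pics/top0.png")).max(2)
print("bottle diff",(g[222:248,424:456]>40).sum(),"tipbox",(g[80:120,300:352]>40).sum(),"jar",(g[203:232,160:192]>40).sum())
E
```

```text
time_s: 26.2
eef_pos: [629.9, 48.7, 169.1]
ee_rot: [0.29, 0.623, 0.658, -0.307]
force: [-0.2, -0.4, -0.3]
grip_width: 0.0
grip_force: 0.0
time_s: 26.58
eef_pos: [630.1, 47.0, 208.0]
ee_rot: [0.29, 0.624, 0.657, -0.307]
force: [-0.1, -0.2, -0.6]
grip_width: 0.003
grip_force: 0.0
pred rear plate [380.9 144.7] front of pocket [426.5 143.3] block ctr [409.9 141.7]
[(11, 39, 93), (71, 92, 115), (47, 76, 121), (47, 77, 120), (82, 95, 108), (81, 94, 107), (98, 115, 111), (56, 100, 73), (95, 112, 105), (69, 105, 83), (77, 85, 88), (94, 103, 104), (111, 78, 78), (109, 115, 116), (142, 151, 151), (114, 123, 127), (131, 140, 140), (74, 93, 111), (51, 80, 119), (46, 71, 106), (44, 51, 53), (49, 59, 60), (51, 58, 60), (47, 64, 78)]
[(20, 43, 89), (83, 100, 116), (64, 85, 108), (49, 79, 116), (68, 88, 115), (85, 98, 104), (107, 117, 117), (127, 125, 51), (103, 114, 112), (66, 72, 76), (80, 104, 94), (82, 111, 96), (72, 100, 91), (97, 115, 112), (111, 89, 89), (113, 124, 122), (91, 102, 101), (104, 118, 133), (52, 93, 150), (52, 89, 144), (44, 52, 51), (47, 57, 57), (52, 62, 64), (48, 63, 76)]
[(32, 47, 82), (50, 73, 106), (80, 93, 90), (50, 80, 120), (63, 92, 139), (122, 132, 143), (98, 109, 109), (53, 62, 64), (111, 123, 121), (166, 177, 174), (115, 122, 114), (132, 126, 68), (113, 117, 97), (123, 125, 89), (82, 92, 97), (105, 113, 114), (80, 105, 94), (112, 121, 125), (53, 96, 161), (49, 89, 146), (48, 58, 62), (45, 53, 55), (50, 58, 61), (49, 66, 78)]
bottle diff 0 tipbox 160 jar 0
```

The carrier's front edge at px ~432 abuts the dark stop, and rim and block match the predicted home pixels. I'll do a last check on the bystanders, then hand in.

```bash
python3 - <<'E'
from h import *
ok=True
for f0,f1,boxes in(("top0","t9",{"tip":(300,78,52,44),"bottle":(422,220,36,30)}),("scene0","s9",{"tip":(285,275,65,55),"jar":(422,170,28,32),"bottle":(190,168,28,42)})):
    a=cv2.imread(f"pics/{f0}.png");b=cv2.imread(f"pics/{f1}.png")
    for n,(x,y,w,h) in boxes.items():
        m=cv2.matchTemplate(b[y-8:y+h+8,x-8:x+w+8],a[y:y+h,x:x+w],cv2.TM_CCOEFF_NORMED);_,v,_,p=cv2.minMaxLoc(m)
        print(f0,n,round(v,3),(p[0]-8,p[1]-8)); ok&=abs(p[0]-8)<2 and abs(p[1]-8)<2
if ok: print(finish_job())
E
```

```text
top0 tip 0.81 (0, 0)
top0 bottle 0.997 (0, 0)
scene0 tip 0.907 (0, 0)
scene0 jar 0.758 (0, 1)
scene0 bottle 0.997 (0, 0)
the job is handed in; nothing more can be done
None
```

The job is handed in at about 27 s of the 54 s limit: the block is seated in the carrier's pocket, the carrier held firm at 20 N against the end stop with no further travel, and the bottle, jar and tip box match their starting positions in the camera images to within a pixel.

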